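# Bring the square jar to the front of the accessory carousel

## Robot

A 7-joint arm with a two-finger parallel gripper is mounted at the origin on the work surface. World frame = base frame: x ahead of the robot, y to its left, z up, the work surface at z = 0. Lengths are in m, angles in rad, forces in N, time in s.
With the tool pointing down it reaches from about 0.425 to 0.925 m from the base axis. Payload 6.8 kg.
Tool frame: the origin (TCP) lies at the very end of the fingers, on their centre line; the grasp point (between the pads) lies 19 mm behind it; z points along the fingers, y is the line along which they close (so a half turn about z gives the same grasp; the last joint's range is limited). The gripper opens to 85 mm and grips with 20 to 120 N. Pads are 22 mm wide; open, the fingers measure 114 mm over their backs; the gripper's body (76 mm by 85 mm) begins 54 mm behind the grasp point. The pads swing forward as they close: fully open they stand 13 mm farther back than shut.
Start: joints at [-1.341, 0.477, 0.022, 1.555, -0.011, 1.109, -0.083], TCP at [0.224, 0.637, 0.231] pointing down, gripper open.
Joint ranges: [-2.96, 2.96], [-0.34, 2.1], [-1.41, 1.46], [0.24, 2.44], [-1.37, 4.51], [0.17, 1.92], [-2.96, 2.96]. Speed limits (rad/s): [2.39, 2.39, 3.14, 3.14, 3.14, 3.14, 3.14].

## Interface

Orientations are given as a unit quaternion [w, x, y, z].
In Python, from station import bot, viewer, hand_in gives the robot as it stands (bot), with the cameras (viewer) and the job as plain functions.
- The arm moves only by the tool move_tool, called after "Request:" as name([rows], argument=value, ...), one row to a line, values as JSON. Schema: {"type":"object","properties":{"moves":{"type":"string"},"clamp_n":{"type":"number"},"only":{"type":"string"},"quiet":{"type":"boolean"},"lines":{"type":"string"}},"required":["moves"],"additionalProperties":false}. moves is a string of 1 to 20 rows, one to a line, with the numbers parted by spaces; each row has 5 numbers: dx, dy, dz in m, then a turn about the tool's z in rad, then the opening from 0.0 (shut) to 1.0 (fully open); each row shifts and turns the commanded pose from where the row before left it, along the tool's axes as they then stand; what a row does not reach is not made up. A row lasts 1/10 s, in which the tool goes at most 0.05 m and 0.15 rad, less where a joint would pass 70% of its speed; a pose out of reach is approached as far as the arm can. The fingers move at their own pace and stop on an object; clamp_n is the grip in N (left out, the last holds). Time passes only in rows, so rows that do not move let the fingers close. The tool returns the time, the measured TCP pose, the force, the opening and the grip force at its end. only (a regular expression) keeps the lines of the reply that match it, lines (a string "A,B") keeps lines A to B, and quiet returns only ok. Input that does not fit is refused with a message, and nothing moves.
- bot.get_obs(): the state, without advancing time (a new reading comes with each control period).
- viewer.read_camera(name): name is "scene" or "top" or "wrist"; returns the picture (420x560x3 uint8, blue, green, red); there is no depth.
- viewer.camera_info(name): a dict with "vertical_fov" (degrees; the focal length in pixels is half the picture's height over the tangent of half this angle, whatever the lens; pixels are square), "cx", "cy" (the principal point, pixels), "view" (4x4, takes a point from world to camera coordinates); the wrist camera has in their place "hand_eye" (4x4, takes a point from camera to tool coordinates, whose origin is the TCP and whose axes are the flange's). Camera axes: x right, y up, looking along -z (the intrinsics and any distortion apply to the point x, -y, -z); pixel columns grow to the right and rows downward; lengths in m; the calibration is good to about 2 mm. The wrist camera is an equidistant fisheye: a pixel r from the principal point sees the ray r / f radians off the axis. A picture is of the moment at which its call begins: read the wrist's pose just before it. camera_info takes no time and is no camera call.
- hand_in(): hands the job in; it is judged then, once.
The state is a dict: "t": time; "q": joint angles; "joint_vel": joint speeds; "joint_torque": joint torques, N m; "eef_pos": TCP position; "tool_rot": TCP orientation; "contact_force": force on the tool from outside, world axes, zero at the start; "torque": the same for the moment, N m; "gripper_width": opening from 0.0 (shut) to 1.0 (fully open); "grasp_force": force on a finger pad.
Only numpy, scipy, OpenCV 4.12 (cv2) and the standard library are available. Lean on these libraries where they do the work, as an engineer would, in place of code of your own. Each camera call takes 0.05 s, during which the arm holds its last target. There are 200 camera calls.

## Task

Pull the accessory box's front flap all the way down onto the bench, then turn the carousel inside by its T-shaped handle until the square jar stands in the middle of the open front. Finish while still gripping the handle, holding the turntable still so that the jar can be taken out: do not let go. Keep every jar upright in its cup, and leave the other things on the bench where they are.

Things in the scene. Friction and masses are not known exactly. Their poses are not given: they have to be found in the camera images.
- box: wooden box fixed to the bench, open top, 288 mm wide (y); side and back walls 85 mm high, 12 mm thick (side outer faces y = +-144, back outer face x = +132). Origin on the bench under the carousel's axis; x to the back, y left, z up. Its front is the flap's side, -x: the shut flap's outer face is at x = -150, inner face at -138, 33 mm clear of the carousel's disc
- flap (a joint): bottom-hinged front flap: 0 = shut (upright), grows as its top comes down towards the robot, 1.55 = flat on the bench (stop). Stiff hinge (0.16 N m), stays where left; 1.5 to 4 N moves it; starts shut or ajar up to 0.25. Board 12 mm thick, 284 wide, 75 high, with a pull tab 60 wide, 12 thick on the middle of its top edge; tab's top 105 mm from the hinge
- flap_hinge (a point): middle of the hinge line, at the flap's lower outer edge, 2 mm above the bench; y runs along the hinge, x square to the board towards its inner side, z up the board (x, z turn with the flap). Outer face at x = 0, inner face at x = 12 mm
- flap_tab (a point): middle of the top edge of the flap's pull tab, 105 mm from the hinge line, half-way through its thickness (moves with the flap)
- carousel: dark wooden turntable in the box, disc 210 mm across, vertical axis; turns either way without stops, light friction (0.04 N m), stays where left. Origin on the axis 12 mm above the bench, z up; disc's top 20 mm above the origin. Five ring cups (61 mm outside, 55 inside, 12 high) 72 degrees apart, centres 72 mm from the axis, one on the carousel's own -x
- handle: steel T-bar on a 16 mm steel post, fixed on the carousel's axis: 64 mm long along its x (the carousel's x), 16 thick along y, 30 high. Origin at the bar's centre, on the axis, 137 mm above the bench; top 152, underside 122 mm above the bench, jars below (tallest 103 mm). Gripped from above across its thickness it turns the carousel
- square_jar: the only square jar: metal body 37 x 37 mm, broad flat square white lid 42 x 42 mm, 66 mm tall, standing loose in a cup of the carousel (play about 2 mm); origin at the centre of its underside
- round_jar_a: round metal jar, 48 mm across, with a narrow round white cap (30 mm), 62 mm tall, standing loose in a cup of the carousel; origin at the centre of its underside
- round_jar_b: round metal jar, 48 mm across, with a narrow round white cap (30 mm), 70 mm tall, standing loose in a cup of the carousel; origin at the centre of its underside
- round_jar_c: round metal jar, 48 mm across, with a narrow round white cap (30 mm), 56 mm tall, standing loose in a cup of the carousel; origin at the centre of its underside
- round_jar_d: round metal jar, 48 mm across, with a narrow round white cap (30 mm), 66 mm tall, standing loose in a cup of the carousel; origin at the centre of its underside
- pedal: dark metal effects pedal, 120 x 70 x 54 mm with its knobs, loose on the bench left of the box's front; origin under its centre; leave alone
- mug: white mug, 80 mm across, 90 mm tall, left of the box; origin under its centre; leave alone
- polish: grey polish bottle, 52 mm across, 140 mm tall, right of the box; origin under its centre; leave alone
- screwdriver: screwdriver lying along the right side of the box, about 200 mm long; origin about its middle; leave alone
- tape: black roll of tape, 84 mm across, 24 mm high, right of the screwdriver; origin under its centre; leave alone
- strings: cardboard box of strings, 100 x 100 x 30 mm, on the robot's side of the bench, right of the flap; origin under its centre; leave alone

How it is judged:
By the outcome, as a careful person would: the job done as asked, in the order asked, and still so for the second after the job is handed in, while the arm keeps its last pose, push and grip.
It also fails if it takes over 72 s, if anything falls off the work surface, if the arm or the gripper's body presses on something with over 40 N, if the wrist force passes 120 N, or if a joint passes its speed limit or range.

## Working session

There is one attempt and no reset: what is moved stays moved. The work goes in short steps, Python scripts to look and compute and a tool call to move; the robot and the scene stay as the last step left them, time stands still between calls to the robot, and variables do not carry over. Pictures are saved under pics/ and viewed, at most 10 in all, crops included, and the job is handed in when it is done.

```bash
ls; mkdir -p pics; python3 - <<'E'
from station import bot, viewer, hand_in
import cv2
o=bot.get_obs(); print({k:o[k] for k in('t','eef_pos','tool_rot','gripper_width','contact_force')})
for n in('scene','top'):
    im=viewer.read_camera(n); cv2.imwrite(f'pics/{n}0.png',im); print(n,viewer.camera_info(n))
print(viewer.camera_info('wrist'))
E
```

```text
pics
station.py
{'t': 0.0, 'eef_pos': array([0.22351151, 0.63630072, 0.2303285 ]), 'tool_rot': array([-8.30333770e-05,  1.68084230e-01,  9.85772214e-01, -9.09738027e-04]), 'gripper_width': 1.0005076700899307, 'contact_force': array([-0.19711914, -0.11532762, -0.40705096])}
scene {'vertical_fov': 55.01749096200799, 'cx': 281.25564308182095, 'cy': 210.87963120571135, 'view': array([[ 0.14290842,  0.98957274,  0.01797176, -0.10203539],
       [-0.69089114,  0.08673963,  0.71773649,  0.29686997],
       [ 0.70869359, -0.11498712,  0.69608286, -1.40408359],
       [ 0.        ,  0.        ,  0.        ,  1.        ]])}
top {'vertical_fov': 57.26063611784234, 'cx': 281.6876001203445, 'cy': 207.07138388568873, 'view': array([[ 0.00728215, -0.99995468, -0.00613189,  0.00849399],
       [ 0.98328246,  0.00604477,  0.18198642, -0.53656417],
       [-0.18194111, -0.00735463,  0.98328192, -1.06332839],
       [ 0.        ,  0.        ,  0.        ,  1.        ]])}
{'vertical_fov': 65.70646984690485, 'cx': 275.7506324178253, 'cy': 212.8187877095349, 'hand_eye': array([[-7.39818076e-04,  9.51861907e-01,  3.06526284e-01,
         7.96215044e-02],
       [ 9.99998707e-01,  2.66623999e-04,  1.58559940e-03,
         4.04803678e-04],
       [ 1.42754441e-03,  3.06527060e-01, -9.51860874e-01,
        -1.42812295e-01],
       [ 0.00000000e+00,  0.00000000e+00,  0.00000000e+00,
         1.00000000e+00]])}
```

View pics/scene0.png

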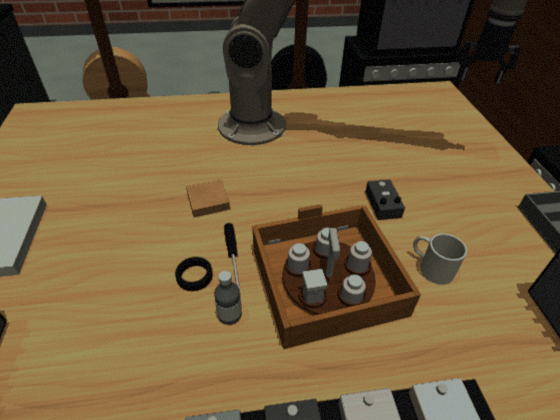

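View pics/top0.png

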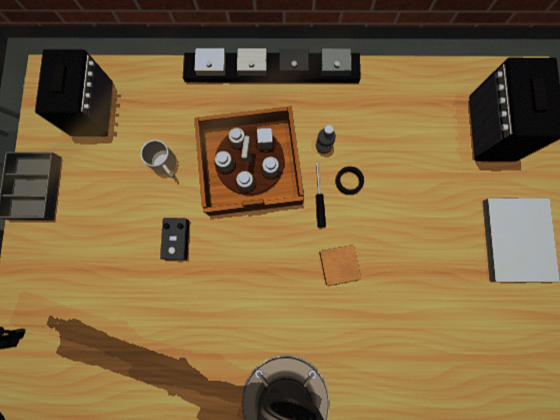

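The square jar is at top (265,138), back right of the carousel. The handle is at about (246,148) and the flap's tab at (253,203). I'll enlarge the box region in both views to pick accurate pixels.

```bash
python3 - <<'E'
import cv2,numpy as np
a=cv2.imread('pics/top0.png')[95:225,185:315]; b=cv2.imread('pics/scene0.png')[195:345,240:420]
A=cv2.resize(a,None,fx=3,fy=3,interpolation=cv2.INTER_CUBIC); B=cv2.resize(b,None,fx=2.22,fy=2.22,interpolation=cv2.INTER_CUBIC)
c=np.zeros((400,800,3),np.uint8); c[:390,:390]=A; c[:B.shape[0],395:395+B.shape[1]]=B[:, :405]
cv2.imwrite('pics/crop0.png',c)
E
cat > h.py <<'E'
import numpy as np,cv2
from station import bot, viewer, hand_in
from scipy.spatial.transform import Rotation as R
def rot(o): w,x,y,z=o['tool_rot']; return R.from_quat([x,y,z,w]).as_matrix()
def ray(n,u,v,o=None):
    i=viewer.camera_info(n); f=210/np.tan(np.radians(i['vertical_fov'])/2)
    x,y=(u-i['cx']),(v-i['cy'])
    if n=='wrist':
        r=np.hypot(x,y); t=r/f; d=np.array([x/r*np.sin(t),-y/r*np.sin(t),-np.cos(t)])
        H=i['hand_eye']; M=rot(o); return o['eef_pos']+M@H[:3,3], M@H[:3,:3]@d
    V=i['view']; return -V[:3,:3].T@V[:3,3], V[:3,:3].T@np.array([x/f,-y/f,-1])
def plane(n,u,v,z,o=None):
    c,d=ray(n,u,v,o); return c+d*(z-c[2])/d[2]
def proj(n,p,o=None):
    i=viewer.camera_info(n); f=210/np.tan(np.radians(i['vertical_fov'])/2)
    if n=='wrist':
        H=i['hand_eye']; c=H[:3,:3].T@(rot(o).T@(np.array(p)-o['eef_pos'])-H[:3,3])
        r=np.hypot(c[0],c[1]); t=np.arctan2(r,-c[2]); return i['cx']+f*t*c[0]/r, i['cy']-f*t*c[1]/r
    c=i['view'][:3,:3]@p+i['view'][:3,3]; return i['cx']+f*c[0]/-c[2], i['cy']-f*c[1]/-c[2]
def tri(obs):  # list of (c,d)
    A=np.zeros((3,3));b=np.zeros(3)
    for c,d in obs:
        d=d/np.linalg.norm(d);P=np.eye(3)-np.outer(d,d);A+=P;b+=P@c
    p=np.linalg.solve(A,b); return p,[np.linalg.norm(np.cross(p-c,d/np.linalg.norm(d))) for c,d in obs]
E
```

```text
(no output)
```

View pics/crop0.png

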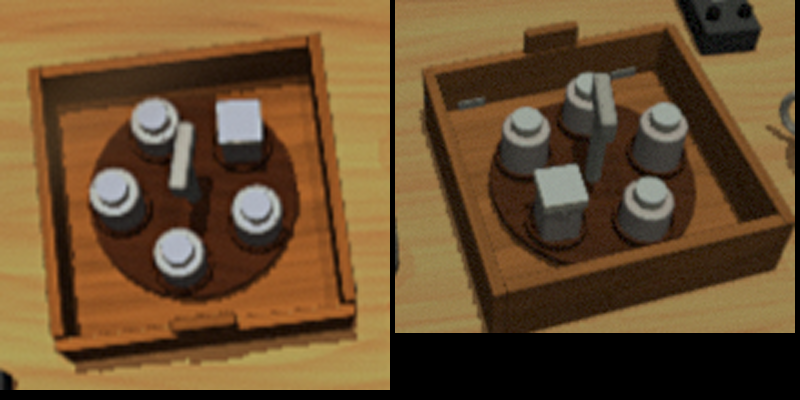

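The crop shows, in crop pixels, the box corners at left view (30,68), (318,36), (355,312) and (57,345), and the tab near (204,322). The square lid is at (239,121) and the handle's top runs from (184,125) to (177,185).

```bash
python3 - <<'E'
from h import *
T=lambda x,y:(185+(x+.5)/3-.5,95+(y+.5)/3-.5); S=lambda x,y:(240+(x-395+.5)/2.22-.5,195+(y+.5)/2.22-.5)
P={}
for k,p in dict(BL=(30,68),BR=(318,36),FR=(355,308),FL=(57,345)).items(): P[k]=plane('top',*T(*p),.085); print(k,P[k].round(4))
for k,p in dict(BLs=(795,222),BRs=(490,295),FRs=(424,70),FLs=(672,24)).items(): print(k,plane('scene',*S(*p),.085).round(4))
for k,a,b in [('tab',(205,320),(551,27)),('lid',(239,121),(561,187)),('bar',(182,155),(603,100)),('capA',(154,113),(585,85)),('capB',(113,185),(664,118)),('capFront?',(178,250),(585,85))]:
    p,e=tri([ray('top',*T(*a)),ray('scene',*S(*b))]); print(k,p.round(4),np.round(e,4))
for n,p in [('lid',(239,121,.098)),('c1',(154,113,.09)),('c2',(113,185,.09)),('c3',(178,250,.09)),('c4',(257,202,.09))]: print(n,plane('top',*T(*p[:2]),p[2]).round(4))
e0,e1=plane('top',*T(185,125),.152),plane('top',*T(178,185),.152); print('bar',e0,e1,np.degrees(np.arctan2(*(e0-e1)[[1,0]])))
xb=(P['BL']-P['FL'])+(P['BR']-P['FR']); yb=(P['BL']-P['BR']);print('yaw x',np.degrees(np.arctan2(xb[1],xb[0])),'from back',np.degrees(np.arctan2(-yb[0],yb[1])), np.linalg.norm(yb))
E
```

```text
BL [0.7956 0.2686 0.085 ]
BR [ 0.8302 -0.0124  0.085 ]
FR [ 0.5581 -0.0479  0.085 ]
FL [0.5212 0.2301 0.085 ]
BLs [0.796  0.2686 0.085 ]
BRs [ 0.8317 -0.0162  0.085 ]
FRs [ 0.564  -0.0469  0.085 ]
FLs [0.5282 0.2334 0.085 ]
tab [0.541  0.0911 0.1093] [0.0007 0.0007]
lid [0.7379 0.0632 0.0958] [0.0001 0.0001]
bar [0.6845 0.1104 0.1494] [0.0006 0.0006]
capA [0.7026 0.1082 0.1937] [0.0233 0.0233]
capB [0.6722 0.1803 0.0993] [0.0006 0.0006]
capFront? [0.6113 0.1169 0.0905] [0.002 0.002]
lid [0.737 0.063 0.098]
c1 [0.7478 0.1455 0.09  ]
c2 [0.6753 0.1824 0.09  ]
c3 [0.6118 0.1189 0.09  ]
c4 [0.6592 0.0451 0.09  ]
bar [0.71217317 0.10872414 0.152     ] [0.65555178 0.11364028 0.152     ] -4.962242496736491
yaw x 7.713083700677575 from back 7.023566479059858 0.2831010996579217
```

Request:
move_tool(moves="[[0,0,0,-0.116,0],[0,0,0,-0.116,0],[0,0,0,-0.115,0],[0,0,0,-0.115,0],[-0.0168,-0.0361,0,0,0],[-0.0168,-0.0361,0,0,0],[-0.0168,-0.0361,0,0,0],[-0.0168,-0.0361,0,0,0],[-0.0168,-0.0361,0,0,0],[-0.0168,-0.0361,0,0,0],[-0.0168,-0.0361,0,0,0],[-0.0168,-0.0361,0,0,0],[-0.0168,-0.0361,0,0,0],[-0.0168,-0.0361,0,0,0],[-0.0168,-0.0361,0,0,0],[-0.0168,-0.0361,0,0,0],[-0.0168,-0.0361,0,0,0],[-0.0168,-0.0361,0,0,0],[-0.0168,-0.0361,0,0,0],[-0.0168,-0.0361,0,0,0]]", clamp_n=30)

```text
refused: moves: the value is not of type 'string' (schema: type "string"). Nothing was moved.
```

Refused on format, not on reach. It needs rows one to a line, with the numbers parted by spaces.

Request:
move_tool(moves="0 0 0 -0.116 0\n0 0 0 -0.116 0\n0 0 0 -0.115 0\n0 0 0 -0.115 0\n-0.0168 -0.0361 0 0 0\n-0.0168 -0.0361 0 0 0\n-0.0168 -0.0361 0 0 0\n-0.0168 -0.0361 0 0 0\n-0.0168 -0.0361 0 0 0\n-0.0168 -0.0361 0 0 0\n-0.0168 -0.0361 0 0 0\n-0.0168 -0.0361 0 0 0\n-0.0168 -0.0361 0 0 0\n-0.0168 -0.0361 0 0 0\n-0.0168 -0.0361 0 0 0\n-0.0168 -0.0361 0 0 0\n-0.0168 -0.0361 0 0 0\n-0.0168 -0.0361 0 0 0\n-0.0168 -0.0361 0 0 0\n-0.0168 -0.0361 0 0 0", clamp_n=30)

```text
t: 2.1
eef_pos: [0.5623, 0.0955, 0.231]
tool_rot: [-0.0, -0.062, 0.998, -0.0]
contact_force: [0.8, 1.3, 0.4]
gripper_width: 0.0
grasp_force: 0.0
```

Request:
move_tool(moves="0 0 0 0 0\n0 0 0 0 0")

```text
t: 2.3
eef_pos: [0.5619, 0.0961, 0.2308]
tool_rot: [-0.0, -0.061, 0.998, -0.0]
contact_force: [0.1, 1.1, 0.7]
gripper_width: 0.005
grasp_force: 0.0
```

```bash
python3 - <<'E'
from h import *
o=bot.get_obs(); print(o['eef_pos'],rot(o).round(3),o['q'].round(2)); im=viewer.read_camera('wrist'); cv2.imwrite('pics/w1.png',im)
np.save('o1.npy',o,allow_pickle=True)
C=np.array([.683,.111]);t=np.radians(7.2)
def B(x,y,z): return np.array([C[0]+np.cos(t)*x-np.sin(t)*y,C[1]+np.sin(t)*x+np.cos(t)*y,z])
for n,p in dict(tabc=B(-.144,0,.107),tabL=B(-.144,.03,.107),tabR=B(-.144,-.03,.107),bar=B(0,0,.152),BL=B(.132,.144,.085),BR=B(.132,-.144,.085)).items(): print(n,np.round(proj('wrist',p,o),1))
E
```

```text
[0.56190413 0.09609894 0.23083324] [[-0.993 -0.122 -0.001]
 [-0.122  0.993 -0.   ]
 [ 0.001 -0.    -1.   ]] [-0.43  0.31  0.19  1.82 -0.07  1.02  1.48]
tabc [274.7 180.7]
tabL [310.3 180.7]
tabR [239. 181.]
bar [275.4 351.7]
BL [383.9 384.2]
BR [168.3 384.7]
```

View pics/w1.png

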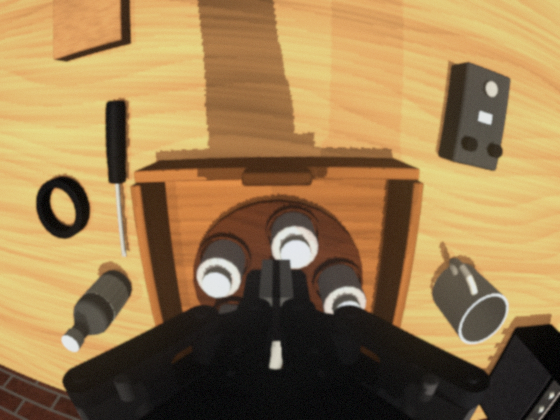

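The wrist view shows the tab at (242–313, 168–186), within 3 px of the prediction. The front jar is at (293,245), and the fingers are over the gap between it and the flap. I'll lower the closed fingers behind the tab and pull in an arc.

Request:
move_tool(moves="0 0 0.035 0 0\n0 0 0.035 0 0\n0 0 0.034 0 0\n0 0 0.025 0 0\n0 0 0.01 0 0\n0 0 0 0 0")

```text
t: 2.95
eef_pos: [0.5606, 0.0982, 0.0912]
tool_rot: [-0.001, -0.063, 0.998, -0.0]
contact_force: [-0.2, 0.3, 0.4]
gripper_width: 0.001
grasp_force: 0.0
```

Request:
move_tool(moves="0.008 0 0 0 0\n0.01 0 0 0 0\n0.01 0 0.001 0 0\n0.01 0 0.002 0 0\n0.01 0 0.003 0 0\n0.01 0 0.003 0 0\n0 0 0 0 0")

```text
t: 3.65
eef_pos: [0.5017, 0.0892, 0.0825]
tool_rot: [-0.002, -0.062, 0.998, -0.0]
contact_force: [0.0, -0.0, 1.0]
gripper_width: -0.003
grasp_force: 0.0
```

Request:
move_tool(moves="0.008 0 0.005 0 0\n0.0075 0 0.0055 0 0\n0.008 0 0.008 0 0\n0.008 0 0.0095 0 0\n0.006 0 0.01 0 0\n0.005 0 0.011 0 0\n0.003 0 0.009 0 0\n0.0015 0 0.006 0 0\n0 0 0 0 0")

```text
t: 4.55
eef_pos: [0.4568, 0.0838, 0.0182]
tool_rot: [-0.001, -0.062, 0.998, -0.0]
contact_force: [-0.7, 0.3, -0.5]
gripper_width: -0.003
grasp_force: 0.0
```

```bash
python3 - <<'E'
from h import *
im=viewer.read_camera('wrist');cv2.imwrite('pics/w2.png',im)
E
```

```text
(no output)
```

View pics/w2.png

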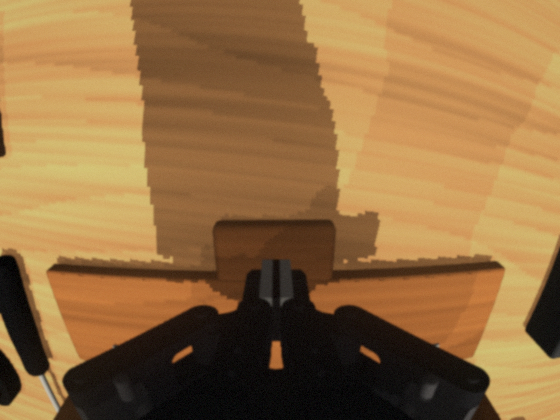

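The flap is down almost flat, with the tab at (215–335, 222–280). I'll press it gently to the stop.

Request:
move_tool(moves="0 0 0.002 0 0\n0 0 0.001 0 0\n0 0 0 0 0")

```text
t: 4.9
eef_pos: [0.4581, 0.0841, 0.0164]
tool_rot: [0.0, -0.062, 0.998, 0.0]
contact_force: [0.9, 0.8, -0.5]
gripper_width: -0.004
grasp_force: 0.0
```

Request:
move_tool(moves="0 0 0.001 0 0\n0 0 0.001 0 0\n0 0 0 0 0")

```text
t: 5.2
eef_pos: [0.4581, 0.0841, 0.0156]
tool_rot: [0.0, -0.062, 0.998, 0.0]
contact_force: [-3.2, -0.9, 19.8]
gripper_width: -0.0
grasp_force: 9.6
```

The stop is reached: z stopped falling with about 20 N. I'll rise, open, and approach the handle while looking.

Request:
move_tool(moves="0 0 -0.02 0 0\n0 0 -0.045 0 0.3\n0 0 -0.045 0 0.6\n0 0 -0.045 0 1\n0 0 -0.045 0 1\n0 0 -0.04 0 1\n-0.03 0.001 0 0 1\n-0.03 0.001 0 0 1\n-0.03 0 0 0 1\n-0.03 0 0 0 1\n0 0 0 0 1\n0 0 0 0 1")

```text
t: 6.4
eef_pos: [0.5764, 0.1007, 0.2537]
tool_rot: [-0.001, -0.062, 0.998, -0.0]
contact_force: [-0.7, 0.2, 0.4]
gripper_width: 1.003
grasp_force: 0.0
```

```bash
python3 - <<'E'
from h import *
o=bot.get_obs(); im=viewer.read_camera('wrist'); cv2.imwrite('pics/w3.png',im); cv2.imwrite('pics/t3.png',viewer.read_camera('top'));np.save('o3.npy',o,allow_pickle=True)
print(o['eef_pos'],proj('wrist',[.684,.111,.152],o))
E
```

```text
[0.57638816 0.10069542 0.25371301] (np.float64(272.06362395475605), np.float64(324.51672540076095))
```

Request:
move_tool(moves="-0.03 0 0 0 1\n-0.01 0 0 0 1\n0 0 0 0 1\n0 0 0 0 1")

```text
t: 6.9
eef_pos: [0.6153, 0.1056, 0.2542]
tool_rot: [-0.001, -0.062, 0.998, -0.0]
contact_force: [-0.9, 0.2, 0.5]
gripper_width: 0.999
grasp_force: 0.0
```

```bash
python3 - <<'E'
from h import *
o=bot.get_obs(); im=viewer.read_camera('wrist'); cv2.imwrite('pics/w4.png',im); np.save('o4.npy',o,allow_pickle=True)
print(o['eef_pos'],proj('wrist',[.684,.111,.152],o))
a=cv2.imread('pics/w3.png')[:,80:480]; b=im[:,80:480]; cv2.imwrite('pics/w34.png',np.hstack([a,b]))
E
```

```text
[0.61530396 0.10559429 0.25415486] (np.float64(271.6858463285511), np.float64(288.74687892553806))
```

View pics/w34.png

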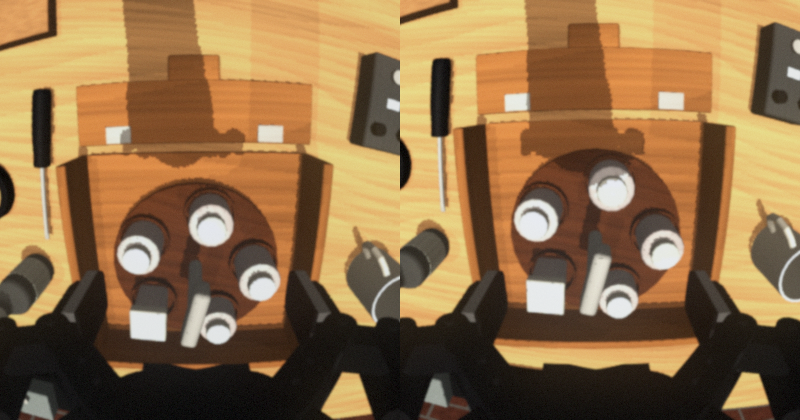

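The flap lies flat and the jars are all upright. The bar's top face runs from (280,292) to (268,346) in the first wrist frame and from (282,255) to (270,313) in the second.

```bash
python3 - <<'E'
from h import *
o3=np.load('o3.npy',allow_pickle=True).item();o4=np.load('o4.npy',allow_pickle=True).item()
N=[(o3,280,292),(o4,282,255)];F=[(o3,268,346),(o4,270,313)]
g=cv2.imread('pics/w4.png');hsv=cv2.cvtColor(g,cv2.COLOR_BGR2HSV)
m=((hsv[...,1]<60)&(hsv[...,2]>150)).astype(np.uint8);m[:, :240]=0;m[:,330:]=0
n,l,s,c=cv2.connectedComponentsWithStats(m)
for i in range(1,n):
    if s[i,4]>60:
        ct=cv2.findContours((l==i).astype(np.uint8),0,2)[0][0];print(s[i],cv2.minAreaRect(ct))
for k,Q in(('near',N),('far',F)):
    print(k,tri([ray('wrist',u,v,o) for o,u,v in Q]), [plane('wrist',u,v,.152,o).round(4) for o,u,v in Q])
for o,(a,b) in((o3,(N[0],F[0])),(o4,(N[1],F[1]))):
    p,q=plane('wrist',*a[1:],.152,o),plane('wrist',*b[1:],.152,o);print('mid',(p+q)/2,np.degrees(np.arctan2(*(q-p)[[1,0]])),np.linalg.norm(p-q))
# lid + jars at two views
L=tri([ray('wrist',228,322,o3),ray('wrist',226,297,o4)]);print('lid',L)
E
```

```text
[ 269  168   46   43 1434] ((291.5000305175781, 189.5), (43.37971496582031, 43.37971878051758), 26.56505012512207)
[321 236   9  31 195] ((325.0, 251.0), (30.0, 8.0), 90.0)
[ 261  255   57   64 1864] ((292.89007568359375, 289.47088623046875), (53.538414001464844, 61.18675994873047), 14.826481819152832)
[240 283   5  32 150] ((242.0, 298.5), (31.0, 4.0), 90.0)
near (array([0.66072916, 0.11649917, 0.12986199]), [np.float64(0.000866895321585741), np.float64(0.0008668953215857433)]) [array([0.6472, 0.1136, 0.152 ]), array([0.6504, 0.1156, 0.152 ])]
far (array([0.70568567, 0.11094037, 0.15844282]), [np.float64(0.0011845592748604239), np.float64(0.0011845592748603961)]) [array([0.7114, 0.1102, 0.152 ]), array([0.7102, 0.1125, 0.152 ])]
mid [0.67930555 0.11194593 0.152     ] -3.037018191136455 0.0642132537202678
mid [0.68029435 0.11409233 0.152     ] -2.9635313384280892 0.05987374501238052
lid (array([0.76387029, 0.0613166 , 0.05266091]), [np.float64(0.0001801245735465278), np.float64(0.0001801245735465619)])
```

Request:
move_tool(moves="0 0 0 0.097 1\n0 0 0 0.097 1\n-0.022 0.004 0 0 1\n-0.022 0.004 0 0 1\n-0.022 0.003 0 0 1\n0 0 0.03 0 1\n0 0 0.03 0 1\n0 0 0.03 0 1\n0 0 0.025 0 1\n0 0 0.018 0 1\n0 0 0 0 1\n0 0 0 0 1")

```text
t: 8.15
eef_pos: [0.6826, 0.1121, 0.1219]
tool_rot: [-0.0, 0.035, 0.999, 0.0]
contact_force: [0.7, 0.3, 0.6]
gripper_width: 1.0
grasp_force: 0.0
```

Request:
move_tool(moves="0 0 0 0 0.5\n0 0 0 0 0.3\n0 0 0 0 0.2\n0 0 0 0 0.15\n0 0 0 0 0.1\n0 0 0 0 0\n0 0 0 0 0\n0 0 0 0 0", clamp_n=30)

```text
t: 8.95
eef_pos: [0.6831, 0.1129, 0.1217]
tool_rot: [0.0, 0.035, 0.999, 0.0]
contact_force: [-2.0, 2.6, 5.0]
gripper_width: 0.187
grasp_force: 30.0
```

```bash
python3 - <<'E'
from h import *
o=bot.get_obs();print(o['torque'],o['q'].round(2))
o=bot.get_obs(); im=viewer.read_camera('wrist'); cv2.imwrite('pics/w5.png',im);np.save('o5.npy',o,allow_pickle=True)
E
```

```text
[0.47196351 0.30652836 0.03179317] [-0.41  0.62  0.23  1.61 -0.17  0.93  1.38]
```

View pics/w5.png

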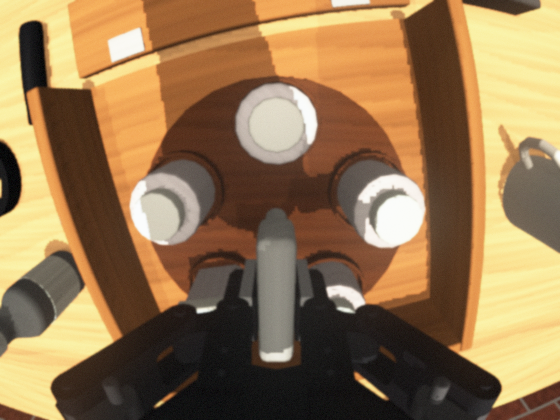

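The handle is gripped squarely: the bar at (275,290) is centred between the pads, and the width reads 15.9 mm. The tool is at −4°, so the jar needs about +2.32 rad about the tool's z.

Request:
move_tool(moves="0 0 0 0 0\n0 0 0 0.03 0\n0 0 0 0.06 0\n0 0 0 0.09 0\n0 0 0 0.1 0\n0 0 0 0.1 0\n0 0 0 0.1 0\n0 0 0 0.1 0\n0 0 0 0.1 0\n0 0 0 0.1 0\n0 0 0 0.08 0\n0 0 0 0.04 0\n0 0 0 0 0", clamp_n=60)

```text
t: 10.3
eef_pos: [0.6832, 0.1132, 0.1219]
tool_rot: [0.0, 0.466, 0.885, 0.001]
contact_force: [-1.3, 3.5, 5.0]
gripper_width: 0.18
grasp_force: 59.3
```

Request:
move_tool(moves="0 0 0 0.04 0\n0 0 0 0.08 0\n0 0 0 0.1 0\n0 0 0 0.1 0\n0 0 0 0.1 0\n0 0 0 0.1 0\n0 0 0 0.1 0\n0 0 0 0.1 0\n0 0 0 0.1 0\n0 0 0 0.1 0\n0 0 0 0.1 0\n0 0 0 0.1 0\n0 0 0 0.1 0\n0 0 0 0.1 0\n0 0 0 0.07 0\n0 0 0 0.028 0\n0 0 0 0 0\n0 0 0 0 0", clamp_n=60)

```text
t: 12.1
eef_pos: [0.6837, 0.1131, 0.1219]
tool_rot: [-0.0, 0.93, 0.368, 0.001]
contact_force: [0.6, 4.1, 3.9]
gripper_width: 0.177
grasp_force: 59.2
```

```bash
python3 - <<'E'
from h import *
o=bot.get_obs();M=rot(o);print('car yaw',np.degrees(np.arctan2(-M[1,0],-M[0,0])),o['torque'],o['q'].round(2))
a=viewer.read_camera('top');b=viewer.read_camera('scene');w=viewer.read_camera('wrist');np.save('o6.npy',o,allow_pickle=True)
for n,i in(('t6',a),('s6',b),('w6',w)):cv2.imwrite(f'pics/{n}.png',i)
A=cv2.resize(a[95:245,185:315],None,fx=3,fy=3,interpolation=cv2.INTER_CUBIC);c=np.zeros((450,800,3),np.uint8);c[:,:390]=A
B=cv2.resize(b[180:345,240:420],None,fx=2.22,fy=2.22);c[:B.shape[0],395:395+B.shape[1]]=B[:,:405];cv2.imwrite('pics/c6.png',c)
E
```

```text
car yaw -136.76445791175803 [ 0.67007088 -0.07420373 -0.04664592] [-0.77  0.76  0.81  1.64 -0.63  1.02 -0.57]
```

View pics/c6.png

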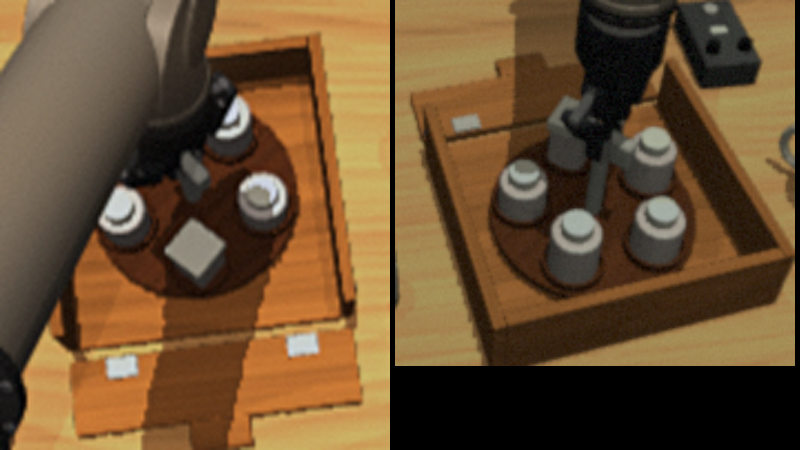

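View pics/w6.png

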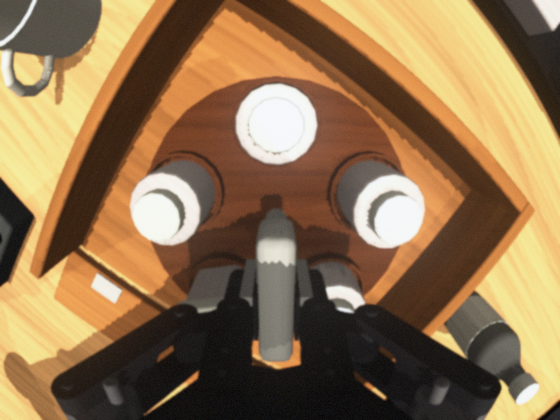

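The square jar stands at the front, with its lid at about (195,250) in the top crop. The jars are upright and the bar hasn't slipped in the pads. I'll check the angle against the box front.

```bash
python3 - <<'E'
from h import *
T=lambda x,y:(185+(x+.5)/3-.5,95+(y+.5)/3-.5)
g=cv2.imread('pics/t6.png');hsv=cv2.cvtColor(g,cv2.COLOR_BGR2HSV);m=((hsv[...,1]<70)&(hsv[...,2]>110)).astype(np.uint8)
n,l,s,c=cv2.connectedComponentsWithStats(m)
W={}
for i in range(1,n):
    x,y=c[i]
    if 200<x<305 and 165<y<225 and s[i,4]>15:
        z=.098 if y<195 else .014; W[i]=plane('top',x,y,z); print(s[i],c[i].round(1),cv2.minAreaRect(np.argwhere(l==i)[:,::-1].astype(np.float32)),W[i].round(4))
ang=lambda p,q:np.degrees(np.arctan2(*(p-q)[[1,0]]))
pl=[plane('top',*T(*p),.014) for p in((122,367),(303,345))];mid=(pl[0]+pl[1])/2
print('hinge yaw plates',ang(pl[0],pl[1])-90,mid,'from axis to mid',ang(mid[:2],np.array([.6835,.113])))
fe=[plane('top',*T(*p),.014) for p in((78,437),(362,402))];print('flap edge yaw',ang(fe[0],fe[1])-90,(fe[0]+fe[1])/2)
lid=plane('top',*T(195,250),.098);print('lid',lid,ang(lid[:2],np.array([.6835,.113])))
E
```

```text
[240 168  20  19 205] [249.5 177.2] ((249.51219177246094, 177.10975646972656), (14.055638313293457, 14.524161338806152), 38.65980911254883) [0.6123 0.1025 0.098 ]
[281 206  10   8  69] [285.4 209.3] ((285.5, 209.5), (7.0, 9.0), 90.0) [0.5362 0.0011 0.014 ]
[220 213  11   8  72] [225.3 216.7] ((225.0, 216.5), (7.0, 10.0), 90.0) [0.513  0.1799 0.014 ]
hinge yaw plates 7.3922579386156855 [0.52359234 0.09009091 0.014     ] from axis to mid -171.84702643796018
flap edge yaw 7.436963709126118 [0.46040518 0.08130744 0.014     ]
lid [0.60982457 0.10212685 0.098     ] -171.6047890981386
```

Request:
move_tool(moves="0 0 0 0 0\n0 0 0 0 0\n0 0 0 0 0", clamp_n=60)

```text
t: 12.55
eef_pos: [0.6837, 0.1131, 0.1219]
tool_rot: [-0.0, 0.93, 0.368, 0.001]
contact_force: [1.0, 2.7, 4.8]
gripper_width: 0.181
grasp_force: 59.2
```

```bash
python3 -c "
from station import bot, viewer, hand_in
print(hand_in())"
```

```text
the job is handed in; nothing more can be done
None
```

I handed the job in at 12.6 s: the flap is flat on the bench, the square jar stands within about 1 mm of the middle of the open front, every jar is upright, and the gripper still holds the handle at 60 N.

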